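# Gate-opener gearbox: stand the worm, then hold the worm wheel in its slot for the axle

### The job

Start rebuilding the gate-opener gearbox: take the steel worm out of the wooden block, stand it upright in the lower bearing of the grey gear housing with its collar fully down, and let go of it. Then lift the new white worm wheel out of its rack and lower it, edge down, through the narrow slot of the housing without forcing it, and hold it there with its bore in line with the bearing bores in the two side bosses, so that a colleague can push the axle through. Finish while still holding the wheel still in that place, clear of the chamber floor, with the worm still standing; leave the old brown wheel and everything else on the bench where they are.

Things in the scene. Friction and masses are not known exactly. Their poses are not given: they have to be found in the camera images.
- housing: Grey gear housing, fixed, open at the top. Origin on the bench under the wheel axis; x along the slot towards the worm end, y across the slot, z up. x -57 to 80 mm, flat rim 93 mm high; y +-18 mm, worm end (x over 30 mm) +-25 mm, side bosses to +-31 mm. Worm chamber at the +x end, 34 x 34 mm inside (x 37.5 to 71.5 mm), open at the top and to the slot.
- bearing_axis (a point): Middle of the slot on the common axis of the two bearing bores in the side bosses: x = 0, y = 0, 75 mm above the bench (18 mm below the rim, 55 mm above the chamber floor). The wheel's hub centre belongs here, the wheel's y axis along the housing's y (either way round).
- slot_mouth (a point): Middle of the slot at rim height, 18 mm above bearing_axis, axes as the housing. The slot is 16 mm wide (housing y -8 to +8 mm), flared to 22 mm in its top 3 mm, and runs from x = -49 mm to the worm chamber. It is a deep narrow chamber; its floor lies 20 mm above the bench, 73 mm below the rim.
- lower_bearing (a point): Centre of the mouth of the worm's lower bearing bore, in the floor of the worm chamber, 20 mm above the bench, 54.5 mm from the wheel axis along the housing's x. Bore 14 mm wide, 20 mm deep, 2 mm chamfer.
- worm: Steel worm shaft, 127 mm long, upright in one of the block's holes. Origin at its foot, z up. From the foot: journal 12 mm thick, 18 mm long (lowest 3 mm tapered); collar 22 mm wide, on which it stands in block and housing; thread 24 mm wide from 51 to 97 mm (a look only: to touch, a 13 mm rod); round stub 14 mm thick from 100 to 127 mm, to be gripped from above. 0.11 to 0.22 kg.
- shaft_block: Light wooden block, fixed, 60 (x) x 165 (y) x 30 mm high, origin at the centre of its underside. Three upright holes 14 mm wide and 20 mm deep on its y axis at y = -55, 0 and +55 mm; worm, axle and punch stand in them, in any order. Grip across the row (fingers closing along the block's x).
- axle: Plain steel axle, 80 mm long, 14 mm thick with a tapered nose at the top (to 6 mm), standing in the block; the colleague pushes it through later. Leave alone. Origin at its foot.
- punch: Dark pin punch, 98 mm long, 12 mm thick, standing in the block. Leave alone. Origin at its foot.
- wheel_rack: Light wooden rack, fixed, two notched rails 130 mm long (along its y), 32 mm high, 68 mm wide over all in x, with two places for wheels at y = -37.5 and +37.5 mm. Origin at the centre of its underside. A wheel stands on edge in it, with its plane along the rack's x and its axis along the rack's y, 1.5 mm of play on either side.
- wheel: New worm wheel, off-white with a brass hub: smooth to touch, 90 mm in diameter, 14 mm thick, on edge in one of the rack's places, hub 59 mm above the bench. Origin at the hub centre, y its axis. Pinch the faces from above at most 20 mm deep: in place it stands 27 mm above the rim. It passes straight down, 3 mm clear of the standing worm, 4 mm of the slot's other end. 0.14 to 0.28 kg.
- old_wheel: Worn dark brown worm wheel of the same size with missing teeth, in the other place of the rack. Leave alone. Origin at the hub centre.
- cover: Grey cover casting of the gearbox, 140 x 56 x 28 mm, lying on the bench. Leave alone. Origin at the centre of its underside.
- screwdriver: Screwdriver with an orange handle, 200 mm, lying on the bench in front of the robot. Leave alone.
- flask: Steel vacuum flask, 76 mm thick, 262 mm high, standing on the left. Leave alone. Origin at the centre of its underside.
- cup: Black coffee cup with a white lid, 84 mm wide, 108 mm high. Leave alone. Origin at the centre of its underside.
- mouse: Black computer mouse, 108 x 60 x 30 mm, on the bench. Leave alone. Origin at the centre of its underside.

How it is judged:
On the way, in this order (a step that is already met when the one before it is completed fails the run):
1. the worm stands in the lower bearing, collar down, upright and let go (horizontal distance between worm and lower_bearing below 0.003 m and z of worm in the frame of lower_bearing below -0.0155 m and angle between worm's own z axis and vertical below 0.08 rad and contact force between the fingers and worm below 0.1 N), for 0.2 s.
2. the new wheel is in the fingers and its lower edge has entered the slot (contact force between the fingers and wheel above 2 N and z of wheel in the frame of slot_mouth below 0.04 m and horizontal distance between wheel and slot_mouth below 0.008 m and angle between the y axis of wheel and the y axis of housing, either way round below 0.15 rad).
At the end, for the whole second after the job is handed in: The new wheel is gripped (over 2 N), still, in the slot: hub centre within 4 mm of the bearing axis point, axis within 0.06 rad of it, under 15 N against the housing. The worm stands in the lower bearing, collar within 2.5 mm of home, centred within 3 mm, upright within 0.08 rad (distance between wheel and bearing_axis below 0.004 m and angle between the y axis of wheel and the y axis of housing, either way round below 0.06 rad and contact force between the fingers and wheel above 2 N and contact force between wheel and housing below 15 N and linear speed of wheel below 0.02 m/s and horizontal distance between worm and lower_bearing below 0.003 m and z of worm in the frame of lower_bearing below -0.0155 m and angle between worm's own z axis and vertical below 0.08 rad); the arm keeps its last pose, push and grip.
It fails at once if the wheel is forced against the housing (more than 40 N) (contact force between wheel and housing above 40 N).
It fails at once if the old wheel, the axle or the punch is moved by more than 25 mm (distance of any of old_wheel, axle, punch from where it was at the start of the episode above 0.025 m).
It fails at once if something else on the bench is moved by more than 30 mm (distance of any of cover, screwdriver, flask, cup, mouse from where it was at the start of the episode above 0.03 m).
It also fails if it takes over 56 s, if anything falls off the work surface, if the arm or the gripper's body presses on something with over 40 N, if the wrist force passes 120 N, or if a joint passes its speed limit or range.

### The arm

A 6-joint arm with a two-finger parallel gripper is mounted at the origin on the work surface. World frame = base frame: x ahead of the robot, y to its left, z up, the work surface at z = 0. Lengths are in m, angles in rad, forces in N, time in s.
With the tool pointing down it reaches from about 0.375 to 0.975 m from the base axis. Payload 3.8 kg.
Tool frame: the origin (TCP) lies midway between the tips of the shut fingers; the grasp point (between the pads) lies 19 mm behind it; z points along the fingers, y is the line along which they close (so a half turn about z gives the same grasp; the last joint's range is limited). The gripper opens to 88 mm and grips with 3 to 60 N. Pads are 18 mm wide; open, the fingers measure 123 mm over their backs; the gripper's body (75 mm by 187 mm) begins 45 mm behind the grasp point.
Start: joints at [-0.037, 0.264, 1.604, -0, 1.274, -0.037], TCP at [0.675, -0, 0.239] pointing down, gripper open.
Joint ranges: [-2.63, 2.63], [-0.94, 2.18], [0.31, 2.57], [-1.31, 4.45], [0, 2.66], [-2.55, 2.55]. Speed limits (rad/s): [2.57, 2.57, 3.14, 3.14, 3.14, 3.14].

### API

Orientations are given as [roll, pitch, yaw] about the fixed x, y, z axes, in that order (R = Rz(yaw) Ry(pitch) Rx(roll)).
In Python, from bench import arm, eyes gives the robot as it stands.
- The arm moves only by the tool apply_moves, never from a script. Its argument "moves" is text: rows parted by semicolons, each of 7 numbers parted by spaces: the opening, from 0 (shut) to 1 (fully open), then the shift along the world's x, y, z as a fraction of full scale, then the turn, a rotation vector about the world's x, y, z as a fraction of full scale. In form: jaw dx dy dz wx wy wz; .... A call has 1 to 12 rows; each row is the pose to reach, as a shift and turn from the pose commanded when the call began; what a row does not reach only later rows make up. Full scale, the value 1, is 40 cm for a shift and 30 degrees for a turn. A row lasts 1/12 s, in which the tool goes at most 41.7 mm and 7.16 degrees, less where a joint would pass 70% of its speed; a pose out of reach is approached as far as the arm can. A call with a number of a shift or a turn outside -1 to 1 is refused whole. A call with a gripper value outside its range is refused whole. The fingers move at their own pace and stop on an object; "force" is the grip in N (left out, the last holds). Time passes only in rows, so rows that repeat a pose let the fingers close. It gives the time, the measured TCP pose, the force, the opening and the grip force at its end, in the units of the state.
- arm.get_state(): the state, without advancing time (a new reading comes with each control period).
- eyes.grab_frame(name): name is "scene" or "side" or "wrist"; returns a dict with "pixels" (420x560x3 uint8, red, green, blue), "z_map" (420x560 float32, m along the optical axis (not along the pixel's ray), 0 where there is no reading), "fx", "fy", "cx", "cy" (pixels), "T" (4x4, takes a point from camera to world coordinates); the wrist camera has in their place "tool_from_camera" (4x4, takes a point from camera to tool coordinates, whose origin is the TCP and whose axes are the flange's). Camera axes: x right, y down, z forward; pixel columns grow to the right and rows downward; lengths in m; the calibration is good to about 2 mm. A picture is of the moment at which its call begins: read the wrist's pose just before it.
- arm.close_job(): hands the job in; it is judged then, once.
The state is a dict: "time": time; "joint_pos": joint angles; "joint_velocities": joint speeds; "tau": joint torques, N m; "position": TCP position; "ee_rot": TCP orientation; "contact_force": force on the tool from outside, world axes, zero at the start; "ft_torque": the same for the moment, N m; "grip_width": finger opening in m; "grasp_force": force on a finger pad.
Only numpy, scipy, OpenCV 4.12 (cv2) and the standard library are available. Lean on these libraries where they do the work, as an engineer would, in place of code of your own. Each camera call takes 0.05 s, during which the arm holds its last target. There are 200 camera calls.

## Working session

There is one attempt and no reset: what is moved stays moved. The work goes in short steps, Python scripts to look and compute and a tool call to move; the robot and the scene stay as the last step left them, time stands still between calls to the robot, and variables do not carry over. Pictures are saved under pics/ and viewed, at most 10 in all, crops included, and the job is handed in when it is done.

Besides the shell and the picture viewer there is one more tool, called after ">>>" as a command line: name --argument value ..., lists and objects as JSON in quotes. apply_moves: Moves the arm, as the interface text tells. Shift numbers are shares of 40 cm and turn numbers shares of 30 degrees, none past 1 either way. Its arguments: {"type":"object","properties":{"moves":{"type":"string"},"force":{"type":"number"}},"required":["moves"]}

```bash
mkdir -p pics; cat > h.py <<'E'
import numpy as np, cv2
from bench import arm, eyes
from scipy.spatial.transform import Rotation as R
def grab(n):
    s=arm.get_state(); f=eyes.grab_frame(n)
    if 'T' not in f:
        e=np.array(s['ee_rot']);T=np.eye(4)
        T[:3,:3]=R.from_euler('xyz',e).as_matrix() if e.size==3 else e
        T[:3,3]=s['position'];f['T']=T@f['tool_from_camera']
    return f
def cloud(f):
    z=f['z_map'];v,u=np.indices(z.shape)
    P=np.stack([(u-f['cx'])/f['fx']*z,(v-f['cy'])/f['fy']*z,z],-1)
    W=P@f['T'][:3,:3].T+f['T'][:3,3];W[z==0]=np.nan
    return W
def save(f,n): cv2.imwrite('pics/'+n,f['pixels'][:,:,::-1])
E
python3 - <<'E'
from h import *
import pickle
print(arm.get_state())
D={n:grab(n) for n in('scene','side','wrist')}
pickle.dump(D,open('d0.pkl','wb'))
for n in D: save(D[n],n+'0.png'); print(n,D[n]['T'].round(3).tolist(),D[n]['fx'])
E
```

```text
{'time': 0.0, 'joint_pos': array([-3.68933450e-02,  2.64750646e-01,  1.60538257e+00, -2.15472665e-05,
        1.27373700e+00, -3.68966963e-02]), 'joint_velocities': array([ 0.00047258,  0.00110364,  0.00115939, -0.00157508, -0.00185526,
       -0.00023094]), 'tau': array([-9.59501231e-04, -5.02113855e+01, -3.56871557e+01,  7.25938403e-02,
        2.92220683e-02, -1.93505334e-04]), 'position': array([6.74268511e-01, 2.26266142e-05, 2.37385100e-01]), 'ee_rot': array([-3.13931588e+00, -6.34402639e-05,  1.57080594e+00]), 'contact_force': array([-0.29705147,  0.13866312,  1.32262383]), 'ft_torque': array([ 0.00876081,  0.03824056, -0.00178199]), 'grasp_force': 0.0, 'grip_width': 0.08824194838825762}
scene [[0.45, 0.498, -0.741, 1.397], [0.893, -0.232, 0.386, -0.427], [0.02, -0.836, -0.549, 0.7], [0.0, 0.0, 0.0, 1.0]] 459.846558249245
side [[0.879, -0.379, 0.289, 0.209], [-0.477, -0.694, 0.539, -0.664], [-0.004, -0.612, -0.791, 1.04], [0.0, 0.0, 0.0, 1.0]] 499.8929611047918
wrist [[1.0, 0.001, -0.002, 0.674], [0.0, -0.951, -0.308, 0.08], [-0.002, 0.308, -0.951, 0.383], [0.0, 0.0, 0.0, 1.0]] 298.80856459796235
```

View pics/scene0.png

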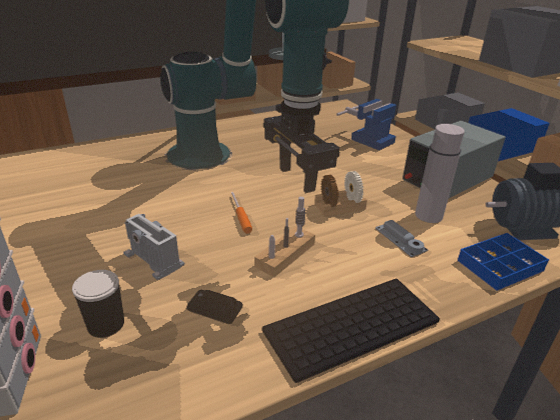

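View pics/side0.png

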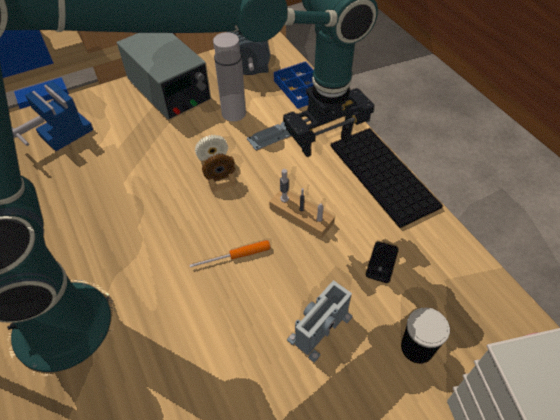

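View pics/wrist0.png

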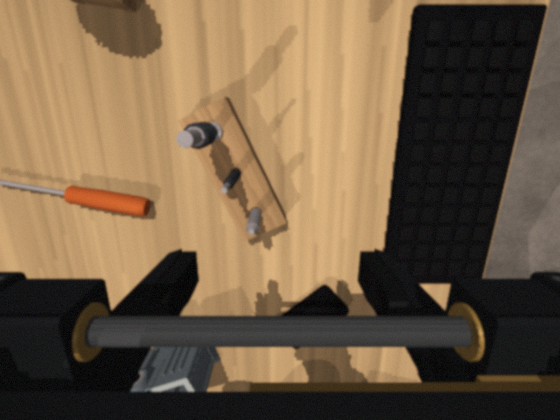

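The scene view shows the housing at (152,243), the worm at (300,215), the punch at (287,232), the axle at (272,245), and the white wheel at (354,186) with the brown one at (330,190). The side view has the worm at (284,183), the housing at (322,318) and the white wheel at (212,150). The wrist view shows the worm stub top at (187,138).

```bash
cat >> h.py <<'E'
def rect(W,m,h,up=None):
    p=W[m][:,:2]; r=cv2.minAreaRect((p*1000).astype(np.float32)); print(h,len(p),'c',np.round(r[0],1),'size',np.round(r[1],1),'ang',round(r[2],1),'med z',np.nanmedian(W[m][:,2]).round(4))
def band(W,box,z0,z1):
    with np.errstate(invalid='ignore'):
        return (W[...,0]>box[0])&(W[...,0]<box[1])&(W[...,1]>box[2])&(W[...,1]<box[3])&(W[...,2]>z0)&(W[...,2]<z1)
E
python3 - <<'E'
from h import *
import pickle
D=pickle.load(open('d0.pkl','rb'))
px={'side':dict(worm=(284,172),block=(300,215),housing=(322,318),wheel=(205,148),old=(218,167),mouse=(382,262)),
'scene':dict(worm=(301,203),housing=(152,243),wheel=(357,183),block=(287,256),old=(330,190))}
for n in px:
    W=cloud(D[n])
    for k,(u,v) in px[n].items(): print(n,k,np.nanmedian(W[v-2:v+3,u-2:u+3].reshape(-1,3),0).round(3))
    b=W[300:330,60:90] if n=='side' else W[300:310,200:210]
for n in D:
    W=cloud(D[n]); h=W[...,2]
    m=band(W,(.3,1,-.5,.5),.006,.3)
    k,l,st,c=cv2.connectedComponentsWithStats(m.astype(np.uint8))
    for i in range(1,k):
        if st[i,4]>150:
            mm=l==i; print(n,st[i],'zmax',np.percentile(h[mm],98).round(3),end=' ');rect(W,mm,'')
E
```

```text
side worm [0.597 0.057 0.137]
side block [ 0.608 -0.007  0.03 ]
side housing [ 0.491 -0.3    0.091]
side wheel [0.477 0.288 0.072]
side old [0.481 0.212 0.068]
side mouse [ 0.708 -0.221  0.03 ]
scene worm [0.603 0.055 0.128]
scene housing [ 0.556 -0.292  0.089]
scene wheel [0.523 0.279 0.088]
scene block [ 0.659 -0.007  0.03 ]
scene old [0.502 0.206 0.074]
scene [ 415  124   49   98 2860] zmax 0.262  2860 c [637.9 448.8] size [76.5 73.1] ang 3.8 med z 0.1536
scene [278 143  13  29 266] zmax 0.295  266 c [624.7  -6.8] size [27.1 15.5] ang 56.5 med z 0.266
scene [303 171  15  22 242] zmax 0.286  242 c [726.7  -2.6] size [22.8 18.7] ang 84.6 med z 0.2638
scene [ 314  171   53   45 1519] zmax 0.103  1519 c [491.2 251.9] size [132.   94.8] ang 80.3 med z 0.0426
scene [231 192  21  41 278] zmax 0.028  278 c [405.6 -22.3] size [ 25.6 203.7] ang 79.4 med z 0.0227
scene [ 254  197   61   79 1850] zmax 0.128  1850 c [622.    6.6] size [ 63.2 170.2] ang 24.9 med z 0.031
scene [ 123  214   61   65 2238] zmax 0.095  2238 c [ 503.8 -286.8] size [144.6  78.2] ang 20.8 med z 0.0715
scene [375 220  5
[... 1683 characters left out ...]
x 0.281  35480 c [838.1  21.7] size [336.3 241.7] ang 89.8 med z 0.0191
wrist [ 176   96  110  145 7347] zmax 0.138  7347 c [621.6  10.2] size [ 60.6 165.4] ang 25.0 med z 0.0292
wrist [   0  180  150   36 1924] zmax 0.025  1924 c [413.1 -19.9] size [ 25.5 183.9] ang 79.6 med z 0.0213
wrist [ 111  248   88   67 3526] zmax 0.29  3526 c [625.4   4.7] size [13.5 26.2] ang 39.9 med z 0.2681
wrist [ 282  285   67   30 1163] zmax 0.029  1163 c [ 726.9 -179.6] size [97.3 47.5] ang 3.1 med z 0.0178
wrist [ 126  347   93   44 3521] zmax 0.299  3521 c [ 591.  -160.8] size [318.7 102.2] ang 61.5 med z 0.0684
wrist [405 347  25  35 420] zmax 0.3  420 c [725.3  -4.4] size [ 1.7 16.2] ang 1.8 med z 0.2962
```

```bash
python3 - <<'E'
from h import *
import pickle
D=pickle.load(open('d0.pkl','rb'))
for n in D:
    W=cloud(D[n]); print('==',n)
    for nm,box,z0,z1 in[('wormtop',(.56,.64,.02,.10),.132,.145),('stub',(.56,.64,.02,.10),.115,.145),('block',(.5,.72,-.1,.12),.026,.034),('rim',(.4,.6,-.4,-.2),.088,.098),('bench',(.5,.6,-.15,-.08),-.01,.01)]:
        m=band(W,box,z0,z1)
        if m.sum()>20: rect(W,m,nm)
    if n=='wrist':continue
    m=band(W,(.4,.6,-.4,-.2),.088,.1); p=W[m][:,:2]*1000
    for s in(1,-1):
        a=np.deg2rad(21); 
    c=np.array([500,-285]);q=(p-c)@np.array([[np.cos(a),-np.sin(a)],[np.sin(a),np.cos(a)]])
    H=np.histogram2d(q[:,1],q[:,0],bins=[np.arange(-50,51,5),np.arange(-90,91,5)])[0].astype(int)
    print('\n'.join(''.join('#' if v>2 else '+' if v else '.' for v in r) for r in H))
    # wheels
    px=D[n]['pixels'].astype(int); m=band(W,(.4,.6,.15,.36),.036,.12)
    wh=m&(px.min(2)>95); br=m&(px.min(2)<60)
    for k,mm in(('white',wh),('brown',br)):
        P=W[mm]*1000; c=np.median(P,0); v=np.linalg.svd(P-c,full_matrices=0)[2][2]; rect(W,mm,k); print(c.round(1),v.round(3),np.percentile(P,[1,99],0).round(0).tolist())
E
```

```text
== scene
wormtop 30 c [597.8  56.7] size [12.2 16.7] ang 63.9 med z 0.1382
stub 62 c [598.3  56.7] size [12.8 16.3] ang 71.4 med z 0.1304
block 921 c [577.9 -13.3] size [158.9 169.3] ang 24.8 med z 0.0307
rim 613 c [ 502.6 -286.3] size [141.9  61.7] ang 24.6 med z 0.0932
bench 711 c [ 550. -115.] size [69.8 99.8] ang 90.0 med z 0.0008
....................................
....................................
....................................
..............+##++.................
......+#+......+##+..####+#+####+...
.....++##+..++++##++##+##+##+##+#...
.....######+########+##+#.+++.###...
.....+##.#.+++#+#++++++#+......##...
....+.#..+..........+.........###...
....++#.......................+##...
.....+#.+...........+.+.......+##...
....+###+##########+##+#+......+#...
.....+###+#++#####+#+###+.+..++##...
....+++#++++++++++.++#+#####+####...
......+#+.......##++#++++++++++++...
..............+++#+......+....+.....
....................................
....................................
....................................
....................................
white 393 c [477.4 271.
[... 1307 characters left out ...]
..................
....................................
white 437 c [495.  290.4] size [22.9 89.4] ang 81.8 med z 0.0778
[492.4 287.3  77.8] [ 0.153  0.985 -0.083] [[452.0, 278.0, 38.0], [537.0, 303.0, 105.0]]
brown 628 c [488.4 247.6] size [82.6 88. ] ang 81.4 med z 0.0698
[484.3 213.3  69.8] [0.217 0.731 0.648] [[441.0, 205.0, 37.0], [524.0, 287.0, 104.0]]
== wrist
wormtop 268 c [598.7  60.1] size [13.3 13.6] ang 16.6 med z 0.1378
stub 356 c [598.7  60. ] size [13.5 13.5] ang 19.3 med z 0.1375
block 5638 c [621.6  10.2] size [ 60.6 165.4] ang 25.0 med z 0.029
rim 419 c [ 525.7 -248.2] size [82.7 23.5] ang 2.0 med z 0.0918
bench 2102 c [ 550. -115.] size [ 69.9 100. ] ang 89.9 med z -0.0011
```

>>> apply_moves --moves "1 -0.19 0.15 -0.06 0 0 0.8333;1 -0.19 0.15 -0.06 0 0 0.8333;1 -0.19 0.15 -0.06 0 0 0.8333;1 -0.19 0.15 -0.06 0 0 0.8333;1 -0.19 0.15 -0.06 0 0 0.8333;1 -0.19 0.15 -0.06 0 0 0.8333;1 -0.19 0.15 -0.06 0 0 0.8333"

```text
time: 0.73
position: [0.5996, 0.0597, 0.215]
ee_rot: [3.141, 0.0, 2.005]
contact_force: [0.0, 0.9, 0.2]
grip_width: 0.0883
grasp_force: 0.0
```

```bash
python3 - <<'E'
from h import *
f=grab('wrist');save(f,'w1.png');s=arm.get_state();print(s['time'],s['position'],s['ee_rot'],s['joint_pos'].round(2))
W=cloud(f);T=f['T']
for nm,z0,z1 in[('wormtop',.132,.145),('stub',.115,.145)]: rect(W,band(W,(.57,.63,.03,.09),z0,z1),nm)
E
```

```text
0.7833 [0.59966936 0.05963103 0.21497309] [3.14099842e+00 3.11137210e-04 2.00515797e+00] [ 0.06  0.14  1.79 -0.    1.21 -0.38]
wormtop 252 c [598.2  60.2] size [12.7 13.6] ang 24.5 med z 0.1378
stub 348 c [598.2  60.4] size [13.  13.6] ang 48.4 med z 0.1374
```

>>> apply_moves --moves "0.6 -0.003 0.001 -0.1 0 0 0;0.6 -0.003 0.001 -0.2 0 0 0;0.6 -0.003 0.001 -0.2625 0 0 0;0.6 -0.003 0.001 -0.2625 0 0 0;0 -0.003 0.001 -0.2625 0 0 0;0 -0.003 0.001 -0.2625 0 0 0;0 -0.003 0.001 -0.2625 0 0 0;0 -0.003 0.001 -0.2625 0 0 0;0 -0.003 0.001 -0.2625 0 0 0;0 -0.003 0.001 -0.2625 0 0 0" --force 35

```text
time: 1.62
position: [0.5987, 0.0605, 0.1112]
ee_rot: [3.139, 0.001, 2.007]
contact_force: [-0.5, 0.4, -0.3]
grip_width: 0.0233
grasp_force: 0.0
```

>>> apply_moves --moves "0 0 0 0 0 0 0;0 0 0 0 0 0 0;0 0 0 0 0 0 0;0 0 0 0 0 0 0;0 0 0 0.03 0 0 0;0 0 0 0.06 0 0 0;0 0 0 0.15 0 0 0;0 0 0 0.25 0 0 0;0 0 0 0.35 0 0 0;0 0 0 0.35 0 0 0;0 0 0 0.35 0 0 0"

```text
time: 2.53
position: [0.5999, 0.0605, 0.2546]
ee_rot: [3.134, 0.003, 2.007]
contact_force: [-0.3, -0.6, -1.5]
grip_width: 0.0128
grasp_force: 35.0
```

>>> apply_moves --moves "0 -0.17 -1 0 0 0 0;0 -0.17 -1 0 0 0 0;0 -0.17 -1 0 0 0 0;0 -0.17 -1 0 0 0 0;0 -0.17 -1 0 0 0 0;0 -0.17 -1 0 0 0 0;0 -0.17 -1 0 0 0 0;0 -0.17 -1 0 0 0 0;0 -0.17 -1 0 0 0 0;0 -0.17 -1 0 0 0 0;0 -0.17 -1 0 0 0 0;0 -0.17 -1 0 0 0 0"

```text
time: 3.53
position: [0.5279, -0.3404, 0.2472]
ee_rot: [-3.139, -0.004, 2.004]
contact_force: [0.0, 1.0, -1.2]
grip_width: 0.0127
grasp_force: 35.0
```

>>> apply_moves --moves "0 0 0 0 0 0 0;0 0 0 0 0 0 0;0 0 0 0 0 0 0"

```text
time: 3.78
position: [0.5299, -0.3379, 0.2491]
ee_rot: [-3.141, -0.001, 2.009]
contact_force: [-0.6, 0.0, -1.3]
grip_width: 0.013
grasp_force: 35.0
```

```bash
python3 - <<'E'
from h import *
import pickle
f=grab('wrist');s=arm.get_state();print(s['time'],s['position'],s['ee_rot'],s['grip_width'])
pickle.dump(f,open('w2.pkl','wb'));save(f,'w2.png')
W=cloud(f);rect(W,band(W,(.4,.62,-.4,-.18),.085,.1),'rim')
m=band(W,(.4,.62,-.4,-.18),.085,.1); print('rim z',np.median(W[m][:,2]))
E
```

```text
3.8333 [ 0.5300842  -0.33804317  0.24945346] [-3.14142126e+00 -6.91344516e-04  2.00904791e+00] 0.012666257872660232
rim 4438 c [ 503.6 -282.3] size [136.   62.5] ang 21.4 med z 0.0917
rim z 0.09172989932680306
```

View pics/w2.png

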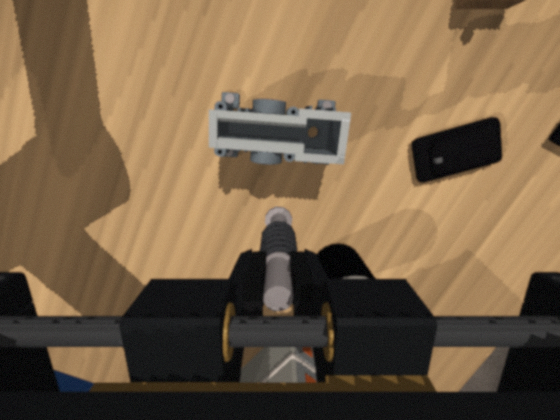

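```bash
cat >> h.py <<'E'
def hfit(W,c0,a0):
    """housing pose from rim points; c0 mm = rect centre guess (x=11.5), a0 deg"""
    P=W[band(W,(.4,.62,-.4,-.18),.088,.098)][:,:2]*1000; a=np.deg2rad(a0); c=np.array(c0,float)
    for _ in range(4):
        ex=np.array([np.cos(a),np.sin(a)]);ey=np.array([-ex[1],ex[0]])
        q=np.c_[(P-c)@ex,(P-c)@ey]; xs=[];mid=[];wd=[]
        for x in np.r_[-60:-30:3,25:64:3]:
            s=q[abs(q[:,0]-x)<2,1]
            s=s[abs(s)<27]
            if len(s)>15: lo,hi=np.percentile(s,[3,97]);xs.append(x);mid.append((lo+hi)/2);wd.append(hi-lo)
        k=np.polyfit(xs,mid,1); a+=np.arctan(k[0]); c=c+ey*k[1]
        b=q[abs(q[:,1])<15,0]; lo,hi=np.percentile(b,[.5,99.5]); c=c+ex*(lo+hi)/2
    print('hfit ang',np.rad2deg(a).round(2),'c',c.round(1),'len',(hi-lo).round(1),'widths',np.round(wd,0))
    o=c-11.5*np.array([np.cos(a),np.sin(a)]); print(' origin',o.round(1),'bearing',(o+54.5*np.array([np.cos(a),np.sin(a)])).round(1))
    return o,a
E
python3 - <<'E'
from h import *
import pickle
D=pickle.load(open('d0.pkl','rb'));f=pickle.load(open('w2.pkl','rb'))
for n,g in(('scene',D['scene']),('side',D['side']),('wrist',f)):
    print(n);o,a=hfit(cloud(g),(503,-284),22)
# bore: dark blob near (312,131)
px=f['pixels'][115:150,295:335].astype(int); W=cloud(f)
print(px.sum(2)[8:26:2,6:30:2]//3); print((W[123:141:2,301:325:2,2]*1000).round(0))
for (u,v) in[(312,131)]:
    d=f['T'][:3,:3]@np.array([(u-f['cx'])/f['fx'],(v-f['cy'])/f['fy'],1]);o=f['T'][:3,3]
    print('bore ray z=.02',(o+d*(.02-o[2])/d[2]).round(4))
# held worm in tool frame
C=f['tool_from_camera'];z=f['z_map'];v,u=np.indices(z.shape)
P=np.stack([(u-f['cx'])/f['fx']*z,(v-f['cy'])/f['fy']*z,z],-1)@C[:3,:3].T+C[:3,3];P*=1000
for z0 in range(-25,110,8):
    m=(z>0)&(abs(P[...,0])<30)&(abs(P[...,1])<14)&(P[...,2]>z0)&(P[...,2]<z0+8)
    if m.sum()>5:
        q=P[m];print(z0,m.sum(),'x',np.percentile(q[:,0],[2,98]).round(1),'y',np.percentile(q[:,1],[2,98]).round(1))
E
```

```text
scene
hfit ang 21.44 c [ 504.1 -286.7] len 138.6 widths [47. 46. 50. 47. 48. 42.]
 origin [ 493.4 -290.9] bearing [ 544.1 -271. ]
side
hfit ang 21.15 c [ 503.5 -282.4] len 137.3 widths [49. 50. 49. 43. 35. 35. 35. 35. 35. 48. 46. 49. 47. 47.]
 origin [ 492.7 -286.6] bearing [ 543.6 -266.9]
wrist
hfit ang 20.9 c [ 503.6 -282.7] len 135.4 widths [48. 50. 48. 43. 35. 35. 35. 35. 34. 35. 48. 49. 49. 49. 49. 49. 49. 48.
 49. 49. 49. 48. 47.]
 origin [ 492.9 -286.8] bearing [ 543.8 -267.4]
[[154 156 147  74  51  53  52  51  49  53  54  50]
 [109 105  99  59  52  53  47  48  49  52  52  52]
 [ 73  75  69  57  48  58  58  54  48  51  54  49]
 [ 55  53  53  52  59  67  66  65  55  45  49  50]
 [ 53  55  56  55  61  66  67  69  55  45  50  54]
 [ 51  52  51  54  65  66  70  67  54  45  48  55]
 [ 54  50  49  52  59  68  64  60  45  48  47  54]
 [ 54  49  53  50  53  58  57  49  48  53  54  53]
 [ 54  53  50  50  49  50  51  50  47  52  48  53]]
[[91. 93. 93. 18. 19. 20. 20. 18. 18. 17. 20. 20.]
 [90. 90. 90. 20. 19. 19. 19. 18. 20. 19. 18. 19.]
 [18. 18. 18. 18. 18. -1. -1. -0. 17. 19. 19. 20.]
 [19. 20. 20. 19. -1. -1. -2.  0.  5. 16. 19. 19.]
 [20. 18. 18. 17. -1. -2. -0.  0. -0. 18. 19. 19.]
 [19. 19. 19. 17.  1. -1.  0. -1.  5. 17. 18. 19.]
 [19. 19. 18. 18. -1. -1. -1.  1. 14. 20. 21. 19.]
 [19. 19. 19. 19. 18. 10. 11. 17. 19. 19. 18. 19.]
 [20. 19. 19. 19. 18. 20. 18. 20. 18. 19. 19. 19.]]
bore ray z=.02 [ 0.5419 -0.2671  0.02  ]
-25 657 x [-3.5 10.2] y [-13.2  13.5]
-17 462 x [ 2.1 10.8] y [-13.3  13.4]
-9 389 x [ 2.5 10.7] y [-13.3  13.4]
-1 423 x [ 2.2 11. ] y [-11.   11.2]
7 191 x [ 4.4 11.1] y [-10.1   9.1]
15 181 x [ 2.1 11.1] y [-11.4  10.3]
23 164 x [ 1.7 11.1] y [-11.4  10.5]
31 141 x [ 1.5 11.1] y [-11.3  10.4]
39 132 x [ 2.1 11.2] y [-11.8  10.6]
55 17 x [4.5 6. ] y [-4.5  3.1]
63 57 x [1.7 6.1] y [-6.4  5. ]
71 270 x [-2.9  9.8] y [-10.6   9.2]
79 17 x [ 2.1 10.2] y [-10.2   9.5]
```

The wrist picture shows the housing at (282,130), its worm bore at (312,131), and the worm hanging straight at column 279.

>>> apply_moves --moves "0 0.034 0.179 0 0 0 0;0 0.034 0.179 0 0 0 0;0 0.034 0.179 0 0 0 0;0 0.034 0.179 0 0 0 0;0 0.034 0.179 -0.08 0 0 0;0 0.034 0.179 -0.16 0 0 0;0 0.034 0.179 -0.25 0 0 0;0 0.034 0.179 -0.25 0 0 0;0 0.034 0.179 -0.25 0 0 0;0 0.034 0.179 -0.25 0 0 0"

```text
time: 4.67
position: [0.5443, -0.2688, 0.1513]
ee_rot: [3.141, 0.002, 2.007]
contact_force: [0.7, 0.8, -1.3]
grip_width: 0.0126
grasp_force: 35.0
```

```bash
python3 - <<'E'
from h import *
s=arm.get_state();print(s['time'],s['position'],s['ee_rot'],s['contact_force'])
for n in('wrist','side'):
    f=grab(n);save(f,n+'3.png')
a=cv2.imread('pics/side3.png')[250:370,260:400];b=cv2.imread('pics/wrist3.png')[150:330,180:390]
cv2.imwrite('pics/c3.png',np.hstack([cv2.resize(a,(400,343)),cv2.resize(b,(400,343))]))
E
```

```text
4.6667 [ 0.5442712  -0.26876195  0.15134873] [3.14063641e+00 1.62885811e-03 2.00706764e+00] [ 0.65734238  0.80699043 -1.26877161]
```

View pics/c3.png

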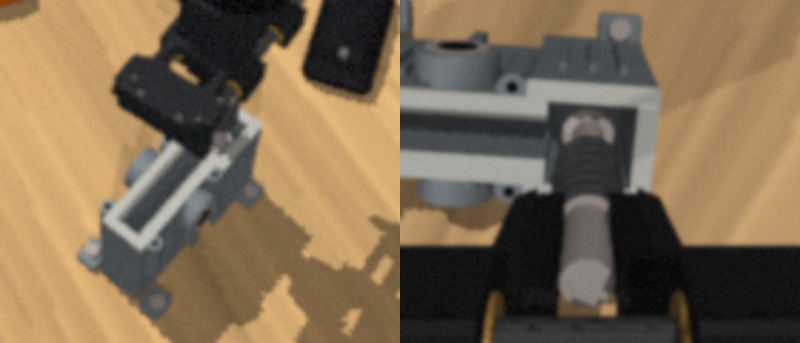

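The crops show the worm inside the worm chamber (collar at right-crop (587,128)), slightly low in y, as the measured pose also says; I correct and lower.

>>> apply_moves --moves "0 -0.0015 0.006 -0.02 0 0 0;0 -0.0015 0.006 -0.04 0 0 0;0 -0.0015 0.006 -0.055 0 0 0;0 -0.0015 0.006 -0.065 0 0 0;0 -0.0015 0.006 -0.075 0 0 0;0 -0.0015 0.006 -0.085 0 0 0;0 -0.0015 0.006 -0.095 0 0 0;0 -0.0015 0.006 -0.105 0 0 0;0 -0.0015 0.006 -0.11 0 0 0;0 -0.0015 0.006 -0.11 0 0 0;0 -0.0015 0.006 -0.11 0 0 0"

```text
time: 5.68
position: [0.5428, -0.2656, 0.1056]
ee_rot: [-3.141, -0.0, 2.007]
contact_force: [0.7, -0.3, -1.9]
grip_width: 0.0125
grasp_force: 35.0
```

>>> apply_moves --moves "0 0 0 -0.005 0 0 0;0 0 0 -0.01 0 0 0;0 0 0 -0.014 0 0 0;0 0 0 -0.014 0 0 0"

```text
time: 6.02
position: [0.5431, -0.2658, 0.1004]
ee_rot: [3.141, 0.001, 2.007]
contact_force: [1.4, -0.5, -0.1]
grip_width: 0.013
grasp_force: 35.0
```

>>> apply_moves --moves "0 0 0 -0.003 0 0 0;0 0 0 -0.003 0 0 0;0.4 0 0 -0.003 0 0 0;0.4 0 0 -0.003 0 0 0;0.4 0 0 -0.003 0 0 0;0.4 0 0 -0.003 0 0 0;0.4 0 0 -0.003 0 0 0;0.4 0 0 -0.003 0 0 0"

```text
time: 6.68
position: [0.5426, -0.2655, 0.0986]
ee_rot: [-3.141, -0.0, 2.007]
contact_force: [-0.5, 1.0, -0.4]
grip_width: 0.0351
grasp_force: 0.0
```

>>> apply_moves --moves "0.4 0 0 0.02 0 0 0;0.4 0 0 0.1 0 0 0;0.4 0 0 0.2 0 0 0;0.4 0 0 0.3 0 0 0;0.4 -0.05 0.1 0.3 0 0 0;0.4 -0.05 0.1 0.3 0 0 0;0.4 -0.05 0.1 0.3 0 0 0"

```text
time: 7.27
position: [0.5225, -0.2245, 0.2204]
ee_rot: [3.14, 0.001, 2.009]
contact_force: [0.2, 0.9, -0.2]
grip_width: 0.0354
grasp_force: 0.0
```

```bash
python3 - <<'E'
from h import *
import pickle
D={}
for n in('wrist','side','scene'):
    f=grab(n);D[n]=f;save(f,n+'4.png');W=cloud(f)
    print(n); hfit(W,(503,-284),21)
    for z0,z1 in((.1235,.14),(.105,.14)):
        m=band(W,(.51,.58,-.30,-.23),z0,z1)
        if m.sum()>10: rect(W,m,'stub %.3f'%z0)
pickle.dump(D,open('d4.pkl','wb'))
E
```

```text
wrist
hfit ang 25.06 c [ 502.  -278.9] len 136.4 widths [48. 51. 48. 44. 35. 35. 36. 36. 35. 35. 45. 46. 45. 45. 22. 16. 17. 18.
 30. 44. 44. 44. 42.]
 origin [ 491.5 -283.7] bearing [ 540.9 -260.7]
stub 0.123 196 c [ 543.  -266.7] size [12.6 13.6] ang 24.5 med z 0.1278
stub 0.105 324 c [ 542.9 -266.5] size [13.3 13.8] ang 17.6 med z 0.1269
side
hfit ang 20.78 c [ 503.6 -282.7] len 136.4 widths [50. 49. 48. 42. 35. 36. 34. 36. 35. 34. 48. 50. 49. 49. 46. 48. 48. 48.
 48.]
 origin [ 492.9 -286.8] bearing [ 543.8 -267.4]
stub 0.123 36 c [ 542.6 -265.8] size [15.1 12.3] ang 56.4 med z 0.1279
stub 0.105 63 c [ 542.7 -266. ] size [15.1 12.8] ang 68.8 med z 0.1261
scene
hfit ang 21.5 c [ 504.3 -286.9] len 138.0 widths [41. 48. 47. 48. 50. 48. 46. 48. 42. 45.]
 origin [ 493.6 -291.1] bearing [ 544.3 -271.1]
stub 0.123 29 c [ 544.1 -269. ] size [ 9.7 14.1] ang 19.0 med z 0.1286
stub 0.105 73 c [ 545.6 -269.1] size [12.4 15.4] ang 19.0 med z 0.1209
```

>>> apply_moves --moves "0.5 0 0.35 0.1 0 0 -1;0.5 0 0.35 0.1 0 0 -1;0.5 0 0.35 0.1 0 0 -1;0.5 0 0.35 0.1 0 0 -1;0.5 0 0.35 0.1 0 0 -1"

```text
time: 7.83
position: [0.5239, -0.0823, 0.2602]
ee_rot: [3.14, -0.002, 1.481]
contact_force: [-0.2, 0.5, -0.2]
grip_width: 0.0441
grasp_force: 0.0
```

>>> apply_moves --moves "0.5 0 0.35 0 0 0 -1;0.5 0 0.35 0 0 0 -1;0.5 0 0.35 0 0 0 -1;0.5 0 0.35 0 0 0 -1;0.5 0 0.35 0 0 0 -1"

```text
time: 8.25
position: [0.523, 0.0582, 0.258]
ee_rot: [-3.139, -0.001, 0.957]
contact_force: [-0.3, -0.1, 0.5]
grip_width: 0.0442
grasp_force: 0.0
```

>>> apply_moves --moves "0.5 0 0.35 0 0 0 -1;0.5 0 0.35 0 0 0 -1;0.5 0 0.35 0 0 0 -1;0.5 0 0.35 0 0 0 -1;0.5 0 0.35 0 0 0 -1"

```text
time: 8.67
position: [0.5231, 0.1984, 0.2578]
ee_rot: [-3.14, 0.001, 0.434]
contact_force: [-0.3, -1.0, -0.0]
grip_width: 0.044
grasp_force: 0.0
```

>>> apply_moves --moves "0.5 -0.06 0.23 0 0 0 -1;0.5 -0.06 0.23 0 0 0 -1;0.5 -0.06 0.23 0 0 0 -1;0.5 -0.06 0.23 0 0 0 -1;0.5 -0.06 0.23 0 0 0 -1;0.5 -0.06 0.23 0 0 0 -1;0.5 -0.06 0.23 0 0 0 -1"

```text
time: 9.25
position: [0.4992, 0.2861, 0.2579]
ee_rot: [3.141, 0.001, -0.086]
contact_force: [-0.0, 0.4, -0.3]
grip_width: 0.0441
grasp_force: 0.0
```

```bash
python3 - <<'E'
from h import *
import pickle
f=grab('wrist');s=arm.get_state();print(s['time'],s['position'],s['ee_rot'],s['joint_pos'].round(2))
save(f,'w5.png');pickle.dump(f,open('w5.pkl','wb'))
W=cloud(f)
for z0,z1 in((.09,.115),(.028,.034)): rect(W,band(W,(.4,.6,.15,.36),z0,z1),'%.3f'%z0)
px=f['pixels'].astype(int);m=band(W,(.4,.6,.15,.36),.07,.115)
for k,b in(('white',px.min(2)>85),('dark',px.min(2)<60)):
    mm=m&b
    if mm.sum()>20: rect(W,mm,k)
E
```

```text
9.3 [0.49921853 0.286018   0.2581273 ] [ 3.14084005e+00  9.85310851e-04 -8.64591551e-02] [ 0.48  0.07  1.8  -0.    1.28  2.13]
0.090 1460 c [491.7 254.9] size [88.8 60.8] ang 81.6 med z 0.0984
0.028 1280 c [491.8 255.3] size [130.3  68.1] ang 81.7 med z 0.0309
white 968 c [497.5 291.6] size [14.4 85.1] ang 81.3 med z 0.0967
dark 1280 c [487.4 218.2] size [14.9 85.4] ang 81.9 med z 0.0924
```

View pics/w5.png

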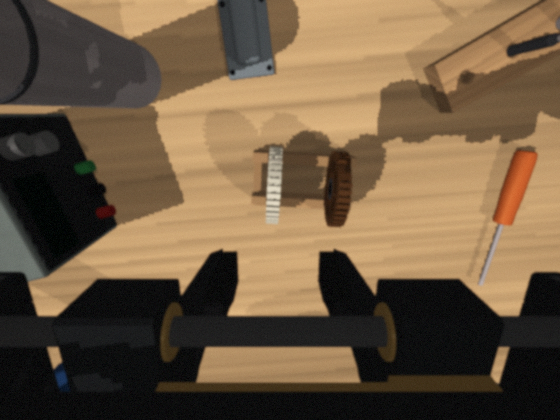

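The wheel's white rim runs from (275,147) to (272,222), with the brown wheel at (340,187) and the fingers open around columns 235 and 320.

>>> apply_moves --moves "0.5 -0.0045 0.015 0 0 0 -0.117;0.5 -0.0045 0.015 -0.1 0 0 -0.117;0.5 -0.0045 0.015 -0.2 0 0 -0.117;0.5 -0.0045 0.015 -0.3 0 0 -0.117;0.5 -0.0045 0.015 -0.3 0 0 -0.117;0.5 -0.0045 0.015 -0.3 0 0 -0.117;0.5 -0.0045 0.015 -0.3 0 0 -0.117;0.5 -0.0045 0.015 -0.3 0 0 -0.117"

```text
time: 9.97
position: [0.4993, 0.2934, 0.1423]
ee_rot: [-3.138, -0.004, -0.149]
contact_force: [-0.0, -0.8, 0.3]
grip_width: 0.0441
grasp_force: 0.0
```

```bash
python3 - <<'E'
from h import *
f=grab('wrist');s=arm.get_state();print(s['time'],s['position'],s['ee_rot'])
W=cloud(f);px=f['pixels'].astype(int)
for z0 in(.06,.08,.09):
    mm=band(W,(.42,.56,.265,.32),z0,.115)&(px.min(2)>85);rect(W,mm,'white');print(np.percentile(W[mm][:,2],99.5))
E
```

```text
10.0167 [0.49932587 0.29345245 0.14240414] [-3.1381557  -0.00463861 -0.14858453]
white 2202 c [500.5 291.1] size [14.2 83.3] ang 81.7 med z 0.0968
0.10402768253644241
white 1969 c [497.8 291.5] size [14.2 78. ] ang 81.7 med z 0.0975
0.10404488649531744
white 1609 c [496.1 291.8] size [14.1 62.7] ang 82.1 med z 0.0987
0.1040725513110152
```

>>> apply_moves --moves "0.5 -0.005 -0.0035 -0.08 0 0 0;0.5 -0.005 -0.0035 -0.14 0 0 0;0.5 -0.005 -0.0035 -0.1485 0 0 0;0.5 -0.005 -0.0035 -0.1485 0 0 0;0.5 -0.005 -0.0035 -0.1485 0 0 0;0.5 -0.005 -0.0035 -0.1485 0 0 0"

```text
time: 10.52
position: [0.4968, 0.2919, 0.082]
ee_rot: [-3.139, -0.003, -0.148]
contact_force: [0.2, 0.0, 0.5]
grip_width: 0.0438
grasp_force: 0.0
```

>>> apply_moves --moves "0 0 0 0 0 0 0;0 0 0 0 0 0 0;0 0 0 0 0 0 0;0 0 0 0 0 0 0;0 0 0 0 0 0 0;0 0 0 0 0 0 0;0 0 0 0 0 0 0;0 0 0 0 0 0 0;0 0 0 0 0 0 0;0 0 0 0 0 0 0" --force 45

```text
time: 11.35
position: [0.4951, 0.291, 0.0797]
ee_rot: [-3.142, -0.0, -0.149]
contact_force: [0.0, -0.8, 1.4]
grip_width: 0.0136
grasp_force: 45.0
```

```bash
python3 - <<'E'
from h import *
for i in range(4):
    s=arm.get_state();print(s['time'],s['position'].round(4),s['ee_rot'].round(4),s['contact_force'].round(1)); eyes.grab_frame('side')
E
```

```text
11.35 [0.4951 0.291  0.0797] [-3.1415e+00 -2.0000e-04 -1.4850e-01] [ 0.  -0.8  1.4]
11.4 [0.4951 0.291  0.0796] [-3.1416e+00 -2.0000e-04 -1.4860e-01] [-0.4 -0.6  2.2]
11.45 [0.4952 0.291  0.0797] [-3.1415e+00 -2.0000e-04 -1.4850e-01] [-0.7  0.2  3.1]
11.5 [0.4951 0.291  0.0796] [-3.1416e+00 -1.0000e-04 -1.4860e-01] [-0.5 -0.6  2. ]
```

>>> apply_moves --moves "0.4 0 0 0 0 0 0;0.4 0 0 0 0 0 0;0.4 0 0 0 0 0 0;0.4 0.005 0.001 0.009 0 0 0;0.4 0.005 0.001 0.009 0 0 0;0.4 0.005 0.001 0.009 0 0 0;0 0.005 0.001 0.009 0 0 0;0 0.005 0.001 0.009 0 0 0;0 0.005 0.001 0.009 0 0 0;0 0.005 0.001 0.009 0 0 0;0 0.005 0.001 0.009 0 0 0;0 0.005 0.001 0.009 0 0 0"

```text
time: 12.55
position: [0.4969, 0.2915, 0.083]
ee_rot: [-3.141, 0.0, -0.149]
contact_force: [-0.3, -0.4, 0.1]
grip_width: 0.0138
grasp_force: 45.0
```

>>> apply_moves --moves "0 0 0 0 0 0 0;0 0 0 0 0 0 0;0 0 0 0 0 0 0;0 0 0 0 0 0 0" --force 50

```text
time: 12.88
position: [0.4969, 0.2914, 0.0831]
ee_rot: [-3.142, 0.0, -0.149]
contact_force: [-0.1, 0.4, -0.4]
grip_width: 0.0135
grasp_force: 50.0
```

>>> apply_moves --moves "0 0 0 0.03 0 0 0;0 0 0 0.08 0 0 0;0 0 0 0.15 0 0 0;0 0 0 0.25 0 0 0;0 0 0 0.35 0 0 0;0 0 0 0.42 0 0 0;0 0 0 0.42 0 0 0"

```text
time: 13.47
position: [0.5007, 0.2932, 0.2603]
ee_rot: [-3.134, -0.011, -0.149]
contact_force: [1.9, 0.1, -1.0]
grip_width: 0.0139
grasp_force: 50.0
```

>>> apply_moves --moves "0 0 -0.07 0 0 0 0.15;0 0 -0.15 0 0 0 0.3;0 0 -0.22 0 0 0 0.45;0 0 -0.3 0 0 0 0.6;0 0 -0.37 0 0 0 0.75;0 0 -0.44 0 0 0 0.9;0 0 -0.52 0 0 0 0.987;0 0 -0.6 0 0 0 0.987;0 0 -0.67 0 0 0 0.987;0 0 -0.72 0 0 0 0.987;0 0 -0.72 0 0 0 0.987"

```text
time: 14.38
position: [0.496, 0.0, 0.2502]
ee_rot: [3.14, 0.002, 0.365]
contact_force: [-0.1, -0.3, -1.7]
grip_width: 0.0135
grasp_force: 50.0
```

>>> apply_moves --moves "0 0 -0.07 0 0 0 0;0 0 -0.15 0 0 0 0;0 0 -0.22 0 0 0 0;0 0 -0.3 0 0 0 0;0 0 -0.37 0 0 0 0;0 0 -0.44 0 0 0 0;0 0 -0.52 0 0 0 0;0 0 -0.6 0 0 0 0;0 0 -0.6 0 0 0 0;0 0 -0.6 0 0 0 0"

```text
time: 15.22
position: [0.4966, -0.237, 0.2501]
ee_rot: [-3.14, 0.001, 0.366]
contact_force: [-0.4, -0.3, -1.9]
grip_width: 0.0134
grasp_force: 50.0
```

```bash
cat > m6.py <<'E'
from h import *
import pickle,sys
s=arm.get_state();print(s['time'],s['position'].round(4),s['ee_rot'].round(4),s['contact_force'].round(1),s['grip_width'],s['joint_pos'].round(2))
f=grab('wrist');save(f,'w%s.png'%sys.argv[1]);pickle.dump(f,open('w%s.pkl'%sys.argv[1],'wb'))
g=grab('side');save(g,'s%s.png'%sys.argv[1]);pickle.dump(g,open('s%s.pkl'%sys.argv[1],'wb'))
# wheel in tool frame from wrist cam
C=f['tool_from_camera'];z=f['z_map'];v,u=np.indices(z.shape)
P=np.stack([(u-f['cx'])/f['fx']*z,(v-f['cy'])/f['fy']*z,z],-1)@C[:3,:3].T+C[:3,3];P*=1000
px=f['pixels'].astype(int)
m=(z>0)&(abs(P[...,0])<55)&(abs(P[...,1])<13)&(P[...,2]>-25)&(P[...,2]<75)&(px.min(2)>70)
q=P[m];print('wheel',m.sum(),'x',np.percentile(q[:,0],[1,99]).round(1),'y',np.percentile(q[:,1],[1,99]).round(1),'z',np.percentile(q[:,2],[1,99]).round(1))
for z0 in range(-22,70,8):
    s_=q[(q[:,2]>z0)&(q[:,2]<z0+8)]
    if len(s_)>8: print(z0,len(s_),'x',np.percentile(s_[:,0],[3,97]).round(1),'y',np.percentile(s_[:,1],[3,97]).round(1))
# tool frame face plane (side camera), wheel centre in world
W=cloud(g);st=arm.get_state();t=np.array(st['position']);Rm=R.from_euler('xyz',st['ee_rot']).as_matrix()
Q=(W-t)@Rm*1000;px=g['pixels'].astype(int)
m=(abs(Q[...,0])<52)&(abs(Q[...,1])<14)&(Q[...,2]>-25)&(Q[...,2]<72)&(px.min(2)>60)
q=Q[m]
if len(q)>50:
    for i in range(2):
        k=np.linalg.lstsq(np.c_[q[:,0],q[:,2],np.ones(len(q))],q[:,1],rcond=None)[0];r=q[:,1]-np.c_[q[:,0],q[:,2],np.ones(len(q))]@k;q=q[abs(r)<3]
    print('side',len(q),'ylin',k.round(3),'x',np.percentile(q[:,0],[1,99]).round(1),'z',np.percentile(q[:,2],[1,99]).round(1))
E
python3 m6.py 6
```

```text
15.2167 [ 0.4966 -0.237   0.2501] [-3.1397e+00  1.0000e-03  3.6570e-01] [-0.4 -0.3 -1.9] 0.013355398455734224 [-0.49  0.02  1.86  0.    1.26  0.71]
wheel 3881 x [-19.8  44.8] y [-7.4  6.3] z [-20.5  24.7]
-22 1882 x [-16.8  22. ] y [-6.9  5.9]
-14 830 x [ 8.6 30.5] y [-7.1  6. ]
-6 510 x [29.5 38.6] y [-7.1  6.2]
2 358 x [34.5 42.5] y [-7.1  6.1]
10 181 x [42.1 44.5] y [-7.1  6.1]
18 96 x [44.1 45.2] y [-7.  6.]
26 24 x [44.4 44.8] y [-7.   5.9]
side 283 ylin [0.014 0.078 2.563] x [-45.2  37.5] z [-19.7  65.9]
```

```bash
cat > slot.py <<'E'
from h import *
import pickle,sys
for n in sys.argv[1:]:
    f=pickle.load(open(n+'.pkl','rb'))
    W=cloud(f)
    o=np.array([492.9,-286.8]);a=np.deg2rad(21);ex=np.array([np.cos(a),np.sin(a)]);ey=np.array([-ex[1],ex[0]])
    with np.errstate(invalid='ignore'): m=(W[...,2]>.0885)&(W[...,2]<.097)&(np.linalg.norm(W[...,:2]*1000-o,axis=-1)<110)
    q=W[m][:,:2]*1000-o;q=np.c_[q@ex,q@ey]
    print(n,len(q),'rim z',np.median(W[m][:,2]).round(4))
    for x in range(-55,80,10):
        s=q[abs(q[:,0]-x)<5,1]; s=s[abs(s)<32]
        up=s[s>3];dn=s[s<-3]
        if len(s)>6: print(x,len(s),'out %.1f %.1f'%(s.min(),s.max()),'in',dn.max().round(1) if len(dn) else None,up.min().round(1) if len(up) else None)
    b=q[abs(q[:,1])<15];print('x ends',np.percentile(b[:,0],[.5,99.5]).round(1),'near -x inner',np.max(b[(b[:,0]<-30)&(abs(b[:,1])<6),0],initial=-99).round(1),'+x inner',np.min(b[(b[:,0]>60)&(abs(b[:,1])<10),0],initial=99).round(1))
E
python3 slot.py w6 s6 w2
```

```text
w6 3385 rim z 0.0919
-55 86 out -23.0 0.8 in -3.6 None
-45 239 out -26.0 25.6 in -3.6 3.3
-35 167 out -22.4 23.4 in -8.0 8.0
-25 161 out -18.0 17.4 in -8.2 8.0
-15 164 out -18.0 17.6 in -7.9 8.3
-5 295 out -31.0 30.6 in -8.2 8.7
5 360 out -30.6 30.7 in -7.9 7.9
15 200 out -28.0 29.6 in -8.2 8.4
25 315 out -26.6 25.8 in -7.9 7.9
35 286 out -24.8 24.8 in -8.2 8.0
45 175 out -25.2 24.3 in -17.1 4.4
55 205 out -25.4 24.5 in -5.0 6.9
65 241 out -25.4 24.7 in -3.2 3.1
75 442 out -25.3 24.8 in -3.2 3.1
x ends [-55.3  80.2] near -x inner -47.3 +x inner 60.1
s6 871 rim z 0.0922
-55 74 out -22.7 24.6 in -3.6 3.2
-45 82 out -25.7 26.1 in -3.5 4.4
-35 45 out -21.6 20.5 in -7.6 8.9
-25 47 out -18.3 18.2 in -7.6 8.2
-15 47 out -29.9 24.1 in -8.7 7.7
-5 90 out -31.4 31.0 in -7.7 7.9
5 78 out -32.0 30.6 in -8.3 8.7
15 51 out -23.0 23.2 in -7.8 8.7
25 72 out -26.0 26.2 in -8.1 8.4
35 60 out -25.2 25.7 in -9.4 8.1
45 61 out -24.9 25.8 in -3.5 4.1
55 51 out -25.2 25.1 in -3.6 6.9
65 36 out -24.4 25.4 in -6.0 17.8
75 72 out -24.9 25.4 in -3.4 3.9
x ends [-56.6  80.2] near -x inner -49.0 +x inner 60.0
w2 4099 rim z 0.0918
-55 286 out -24.0 23.5 in -3.5 3.1
-45 404 out -25.7 25.8 in -3.3 3.2
-35 219 out -17.9 19.7 in -8.0 8.0
-25 209 out -18.1 17.9 in -8.3 8.0
-15 207 out -18.1 17.9 in -8.0 8.3
-5 432 out -31.0 30.7 in -8.0 8.0
5 434 out -30.7 30.8 in -8.0 8.0
15 230 out -24.1 24.0 in -8.3 7.9
25 372 out -25.8 26.2 in -8.0 7.9
35 317 out -25.2 24.9 in -8.0 8.0
45 171 out -25.0 24.9 in -17.0 16.9
55 174 out -25.1 24.8 in -17.0 17.0
65 176 out -25.0 24.9 in -17.1 16.9
75 468 out -25.2 24.6 in -3.1 3.0
x ends [-56.3  79.2] near -x inner -48.9 +x inner 71.0
```

View pics/w6.png

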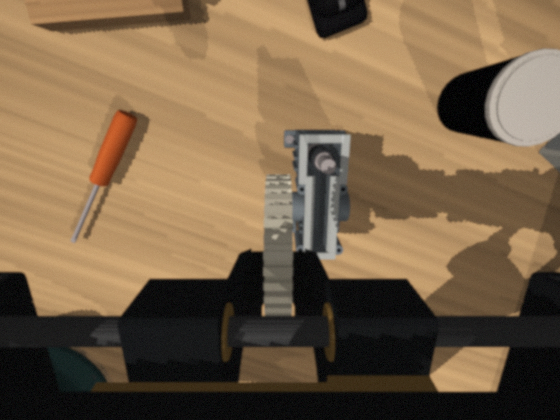

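The wheel rim shows at column 279, with the housing slot beside it at (320,210) and the worm top at (324,160).

>>> apply_moves --moves "0 -0.004 -0.06 0 0 0 0;0 -0.009 -0.126 0 0 0 0;0 -0.009 -0.126 0 0 0 0;0 -0.009 -0.126 0 0 0 0;0 -0.009 -0.126 -0.05 0 0 0;0 -0.009 -0.126 -0.1 0 0 0;0 -0.009 -0.126 -0.14 0 0 0;0 -0.009 -0.126 -0.165 0 0 0;0 -0.009 -0.126 -0.165 0 0 0;0 -0.009 -0.126 -0.165 0 0 0;0 -0.009 -0.126 -0.165 0 0 0;0 -0.009 -0.126 -0.165 0 0 0"

```text
time: 16.32
position: [0.4944, -0.2872, 0.1867]
ee_rot: [3.14, -0.002, 0.369]
contact_force: [0.4, 0.0, -1.7]
grip_width: 0.0136
grasp_force: 50.0
```

```bash
python3 m6.py 7; python3 slot.py w7; python3 -c "
from h import *
print(arm.get_state()['position'])"
```

```text
16.3167 [ 0.4944 -0.2872  0.1867] [ 3.1396e+00 -1.6000e-03  3.6860e-01] [ 0.4  0.  -1.7] 0.013562549429530814 [-0.57  0.11  1.89  0.    1.14  0.63]
wheel 4112 x [-19.7  53.4] y [-7.4  6.3] z [-20.5  59.3]
-22 1905 x [-16.7  22.2] y [-6.9  5.9]
-14 808 x [ 9.3 30.3] y [-7.1  6. ]
-6 542 x [29.2 38.6] y [-7.2  6.2]
2 350 x [34.4 42.4] y [-7.1  6.1]
10 184 x [42.2 44.6] y [-7.2  6.1]
18 91 x [44.1 45.2] y [-7.  6.]
26 27 x [44.2 44.7] y [-7.   5.8]
50 31 x [47.9 54.8] y [-6.4  3.1]
58 174 x [47.2 54.6] y [-7.5  4.5]
side 210 ylin [0.009 0.095 1.311] x [-44.5  27.4] z [-18.3  66.6]
w7 4064 rim z 0.0921
-35 70 out -17.8 17.6 in -13.3 12.2
-25 119 out -17.7 17.5 in -13.2 12.2
-15 143 out -18.3 17.3 in -12.9 11.9
-5 373 out -31.0 30.8 in -12.8 11.8
5 469 out -30.8 30.7 in -12.6 11.7
15 210 out -24.0 27.8 in -11.6 10.7
25 435 out -26.5 25.6 in -11.4 9.8
35 445 out -25.4 24.4 in -8.9 8.1
45 273 out -24.9 24.7 in -6.4 5.5
55 359 out -25.3 24.7 in -5.4 7.7
65 403 out -25.1 24.4 in -3.1 3.1
75 765 out -25.5 24.8 in -3.0 3.1
x ends [-33.7  79.6] near -x inner -99.0 +x inner 60.2
[ 0.49416071 -0.28738934  0.1865051 ]
```

>>> apply_moves --moves "0 -0.0015 0 -0.015 0 0 0;0 -0.0015 0 -0.03 0 0 0;0 -0.0015 0 -0.042 0 0 0;0 -0.0015 0 -0.052 0 0 0;0 -0.0015 0 -0.06 0 0 0;0 -0.0015 0 -0.068 0 0 0;0 -0.0015 0 -0.076 0 0 0;0 -0.0015 0 -0.084 0 0 0;0 -0.0015 0 -0.092 0 0 0;0 -0.0015 0 -0.1 0 0 0;0 -0.0015 0 -0.1 0 0 0;0 -0.0015 0 -0.1 0 0 0"

```text
time: 17.42
position: [0.4926, -0.2869, 0.1448]
ee_rot: [-3.141, 0.0, 0.368]
contact_force: [-0.1, -0.2, -1.5]
grip_width: 0.0136
grasp_force: 50.0
```

>>> apply_moves --moves "0 0.001 -0.001 -0.01 0 0 0;0 0.001 -0.001 -0.02 0 0 0;0 0.001 -0.001 -0.03 0 0 0;0 0.001 -0.001 -0.04 0 0 0;0 0.001 -0.001 -0.05 0 0 0;0 0.001 -0.001 -0.06 0 0 0;0 0.001 -0.001 -0.07 0 0 0;0 0.001 -0.001 -0.08 0 0 0;0 0.001 -0.001 -0.088 0 0 0;0 0.001 -0.001 -0.094 0 0 0;0 0.001 -0.001 -0.094 0 0 0;0 0.001 -0.001 -0.094 0 0 0"

```text
time: 18.42
position: [0.4931, -0.2873, 0.1073]
ee_rot: [-3.141, 0.0, 0.368]
contact_force: [0.2, 0.2, -1.7]
grip_width: 0.0137
grasp_force: 50.0
```

>>> apply_moves --moves "0 0 0 -0.006 0 0 0;0 0 0 -0.012 0 0 0;0 0 0 -0.017 0 0 0;0 0 0 -0.02 0 0 0;0 0 0 -0.02 0 0 0;0 0 0 -0.02 0 0 0;0 0 0 -0.02 0 0 0;0 0 0 -0.02 0 0 0"

```text
time: 19.08
position: [0.4933, -0.2875, 0.0996]
ee_rot: [3.141, -0.0, 0.368]
contact_force: [-0.1, 0.8, -1.6]
grip_width: 0.0139
grasp_force: 50.0
```

```bash
python3 m6.py 8; python3 slot.py w8 | tail -1; python3 - <<'E'
from h import *
import pickle
for n in('w8','s8'):
    f=pickle.load(open(n+'.pkl','rb'));W=cloud(f);px=f['pixels'].astype(int)
    # world: wheel top points & worm top
    P=W[band(W,(.44,.54,-.33,-.24),.098,.135)&(px.min(2)>70)]*1000
    o=np.array([492.9,-286.8]);a=np.deg2rad(21);ex=np.array([np.cos(a),np.sin(a)]);ey=np.array([-ex[1],ex[0]])
    q=np.c_[(P[:,:2]-o)@ex,(P[:,:2]-o)@ey,P[:,2]];q=q[(abs(q[:,1])<9)&(abs(q[:,0])<46)]
    print(n,len(q),'top z',np.percentile(q[:,2],[50,98]).round(1),'y',np.percentile(q[:,1],[2,98]).round(1))
    A=q[(abs(q[:,0])>5)]
    for z0 in(99,104,109,114):
        s=q[abs(q[:,2]-z0-2.5)<2.5]
        if len(s)>5: print(z0,len(s),'x',np.percentile(s[:,0],[2,98]).round(1),'y',np.percentile(s[:,1],[2,98]).round(1))
    m=band(W,(.51,.58,-.30,-.23),.1235,.14)
    if m.sum()>8: rect(W,m,'worm')
E
```

```text
19.0833 [ 0.4933 -0.2875  0.0996] [ 3.1414e+00 -1.0000e-04  3.6830e-01] [-0.1  0.8 -1.6] 0.013921355050062182 [-0.57  0.2   1.96 -0.    0.98  0.63]
wheel 4499 x [-20.3  40.7] y [-12.6  12.5] z [-20.6  14.2]
-22 1895 x [-16.7  21.8] y [-6.9  5.9]
-14 822 x [-19.8  30.2] y [-7.1  6. ]
-6 553 x [29.3 52.8] y [-7.4  6.2]
2 1064 x [ 6.7 40. ] y [-12.6  12.6]
10 138 x [-37.2  36.3] y [-9.7  9. ]
18 11 x [34.7 37.9] y [-10.    7.7]
26 10 x [33.6 38. ] y [-10.9   8. ]
side 97 ylin [0.209 0.336 7.299] x [-50.8  -8.5] z [-18.1  16.5]
x ends [-35.8  79.8] near -x inner -99.0 +x inner 60.0
w8 3200 top z [115.  120.1] y [-6.8  6.4]
99 260 x [29.1 38.4] y [-6.9  6.5]
104 397 x [23.  34.9] y [-6.8  6.4]
109 621 x [-20.4  29.8] y [-6.8  6.7]
114 1396 x [-17.1  22.1] y [-6.8  6.3]
worm 941 c [ 543.8 -266.9] size [13.6 13.3] ang 14.1 med z 0.128
s8 134 top z [109.4 119.8] y [-7.1  7.7]
99 29 x [-39.3 -16.7] y [-7.   6.4]
104 32 x [-34.2 -12.4] y [-7.5  7.5]
109 36 x [-30.3 -10.4] y [-6.4  7.7]
114 27 x [-23.7  -7.2] y [-5.7  8.1]
```

View pics/w8.png

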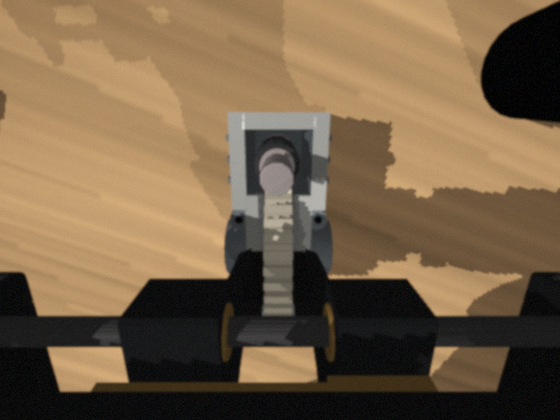

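The wheel sits centred in the slot at column 278, with the worm standing behind it at (277,172). No contact force shows, so I hand in the job.

```bash
python3 -c "
from bench import arm
print(arm.close_job())"
```

```text
the job is handed in; nothing more can be done
None
```

I handed in the job at about 19 s with the worm standing released in the lower bearing and the new wheel held in the slot; by the cameras its hub is within about 1 mm of the bearing axis, and I have seen no verdict from the judge.

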